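# Knock a potted module out of its tilted mould and lay it in the carrier

### The arm

A 7-joint arm with a two-finger parallel gripper is mounted at the origin on the work surface. World frame = base frame: x ahead of the robot, y to its left, z up, the work surface at z = 0. Lengths are in m, angles in rad, forces in N, time in s.
With the tool pointing down it reaches from about 0.4 to 0.85 m from the base axis. Payload 4.5 kg.
Tool frame: the origin (TCP) lies on the centre line of the jaws, within the pads' length; the fingertips stand r.tip_reach ahead of it and the grasp point (between the pads) lies 3 mm ahead of it (r.tip_reach is the distance from the TCP to the fingertips, in m); z points along the fingers, y is the line along which they close (so a half turn about z gives the same grasp; the last joint's range is limited). The gripper opens to 88 mm and grips with 3 to 60 N. Pads are 18 mm wide; open, the fingers measure 123 mm over their backs; the gripper's body (75 mm by 187 mm) begins 45 mm behind the grasp point.
Start: joints at [-1.077, 0.689, -0.195, 1.565, 0.157, 0.902, -0.215], TCP at [0.277, 0.56, 0.261] pointing down, gripper open.
Joint ranges: [-3.01, 3.01], [-0.46, 2.08], [-1.47, 1.51], [0.13, 2.56], [-1, 4.14], [0.04, 2.09], [-2.66, 2.66]. Speed limits (rad/s): [2.57, 2.57, 3.14, 3.14, 3.14, 3.14, 3.14].

### API

Orientations are given as a unit quaternion [x, y, z, w].
In Python, from plant import readout, eyes, ticket, r gives the robot as it stands. The module is installed in compiled form; this text tells all that it offers.
- The arm moves only by the tool carry_out, never from a script. Its argument "motion" is a list that holds one entry, the list of rows, each a list of 7 numbers: the shift along the tool's x, y, z in mm, then the turn, a rotation vector about the tool's x, y, z in rad, then the opening in per cent of the stroke, from 0 (shut) to 100 (fully open). In form: [[[dx, dy, dz, ax, ay, az, claw], ...]]. A call has 1 to 8 rows; each row shifts and turns the commanded pose from where the row before left it, along the tool's axes as they then stand; what a row does not reach is not made up. A row lasts 1/10 s, in which the tool goes at most 50 mm and 8.59 degrees, less where a joint would pass 70% of its speed; a pose out of reach is approached as far as the arm can. A call is refused whole if a number of a shift passes 50 or a number of a turn 0.15, either way. A call with a gripper value outside its range is refused whole. The fingers move at their own pace and stop on an object; "squeeze" is the grip in N (left out, the last holds). Time passes only in rows, so rows that do not move let the fingers close. It gives the time, the measured TCP pose, the force and the opening at its end, in the units of the state.
- readout.get_state(): the state, without advancing time (a new reading comes with each control period).
- eyes.snapshot(name): name is "scene" or "top" or "wrist"; returns a dict with "pixels" (480x640x3 uint8, red, green, blue), "K" (3x3 intrinsics, pixels), "origin" and "attitude" of the camera in the world. Camera axes: x right, y down, z forward; pixel columns grow to the right and rows downward; lengths in m; the calibration is good to about 2 mm. A picture is of the moment at which its call begins. There is no depth.
- ticket.finish_job(): hands the job in, once; it reports no verdict.
The state is a dict: "clock": time; "q": joint angles; "qd": joint speeds; "joint_torque": joint torques, N m; "tool_pos": TCP position; "eef_rot": TCP orientation; "contact_force": force on the tool from outside, world axes, zero at the start; "moment": the same for the moment, N m; "opening": opening from 0.0 (shut) to 1.0 (fully open).
Only numpy, scipy, OpenCV 4.12 (cv2) and the standard library are available. Lean on these libraries where they do the work, as an engineer would, in place of code of your own. Each camera call takes 0.05 s, during which the arm holds its last target. There are 200 camera calls.

### The job

The potted module in the slanted mould has cured. Press the mould's knock-out lever fully down so that the module rises, lift the module out of the cavity, and lay it flat, brass inserts up, inside the one empty nest of the carrier. Set it down flat rather than letting it drop or flop over, and leave the finished modules, the solder spool and the screwdriver where they are.

Things in the scene. Friction and masses are not known exactly. Their poses are not given: they have to be found in the camera images.
- mould: Aluminium potting mould, a block 92 (own x) x 88 (y) x 36 mm (z), fixed in a tilting work-holder (base 150 x 136 mm) locked with the mould's face slanting 0.61 rad (35 degrees) down towards its own -x, roughly the robot's side. Origin: centre of the block's underside. +z: normal of the face and the way straight out of the cavity; y: level; +x: up the slope. Face at own z = 36 mm.
- cavity_mouth (a point): Centre of the open cavity's mouth, in the mould's face (mould x, y, z = 0, 0, 36 mm). The cavity is 57 (along mould x) x 37 mm (y); its floor is the knock-out plate, 24 mm below the mouth when down. The face around it is flat and nothing stands above it. Axes: the mould's.
- knockout_lever (a joint): Steel knock-out lever, pivoted about mould y on the mould's upper (+x) end; its free end is pressed down along mould -z. 0 = up, module flush in the cavity; 0.24 rad = fully down on its stop, floor plate and module raised 13 mm (54 mm x angle). Takes about 4 N at the pad and stays where it is left.
- lever_pad (a point): Centre of the upper face of the flat steel pad, 34 x 34 x 6 mm, at the lever's free end, 56 mm out from the pivot. With the lever at 0 it is at (110, 0, 32) mm in the mould's frame, facing mould +z; over the full stroke it goes down 14 mm along mould -z and 4 mm towards +x.
- module: Cured potted module: black epoxy block 54 (own x) x 34 (y) x 24 mm (z), 60 to 115 g, two flush brass inserts near the +x end of its upper face. Origin: centre of its underside; +z out of the upper face. Starts in the cavity, axes parallel to the mould's, upper face flush with the mould's face, 1.5 mm play each side. Knocked out, it stands 13 mm proud with 11 mm still in the cavity.
- nest_free: The one empty nest of the carrier: grey open insert, outside 72 (own x) x 52 (y) x 11 mm high, inside 64 x 44 mm, walls 7 mm above its floor. Origin: centre of its underside, 4 mm above the bench; floor at own z = 4 mm. Three such nests lie end to end along own x at 75 mm pitch, the empty one at any place, in a fixed black carrier 236 x 68 x 8 mm.
- finished_b: A finished module like the first, lying flat in its nest of the carrier. Origin: centre of its underside. Leave alone.
- finished_c: Another finished module, lying flat in its nest of the carrier. Origin: centre of its underside. Leave alone.
- solder_spool: Solder spool, 54 mm diameter, 40 mm high, standing on the bench. Origin: centre of its underside. Leave alone.
- screwdriver: Screwdriver 170 mm long lying on the bench along its own x, origin about mid-length. Leave alone.
Mind the look-alikes: they are no part of the job. What is shaped like the module but brown or orange is not meant.

How it is judged:
On the way, in this order (a step that is already met when the one before it is completed fails the run):
1. the knock-out lever is pressed fully down (joint above 0.215) with the module still in the cavity (value of joint knockout_lever above 0.215 rad and z of module in the frame of mould below 0.032 m), for 0.2 s.
2. the module is lifted clear of the mould's face (z of module in the frame of mould above 0.04 m), for 0.1 s.
At the end, for the whole second after the job is handed in: The module lies inside the empty nest: within 7 mm of its centre along both nest axes, on its floor (within 2.5 mm), upper face up and flat within 0.06 rad, at rest; the bystanders are within 15 mm of where they were (x of module in the frame of nest_free between -0.007 and 0.007 m and y of module in the frame of nest_free between -0.007 and 0.007 m and z of module in the frame of nest_free below 0.0065 m and angle between module's own z axis and vertical below 0.06 rad and linear speed of module below 0.02 m/s); the robot touches nothing.
It fails at once if a finished module is pushed more than 15 mm (distance of finished_b from where it was at the start of the episode above 0.015 m).
It fails at once if a finished module is pushed more than 15 mm (distance of finished_c from where it was at the start of the episode above 0.015 m).
It fails at once if the solder spool is pushed more than 15 mm (distance of solder_spool from where it was at the start of the episode above 0.015 m).
It fails at once if the screwdriver is pushed more than 15 mm (distance of screwdriver from where it was at the start of the episode above 0.015 m).
It fails at once if the module drops or flops down (faster than 0.45 m/s or 9 rad/s with no finger on it) ((linear speed of module above 0.45 m/s or angular speed of module above 9 rad/s) and not (contact force between the fingers and module above 0.1 N)).
It also fails if it takes over 48 s, if anything falls off the work surface, if the arm or the gripper's body presses on something with over 40 N, if the wrist force passes 120 N, or if a joint passes its speed limit or range.

## Working session

There is one attempt and no reset: what is moved stays moved. The work goes in short steps, Python scripts to look and compute and a tool call to move; the robot and the scene stay as the last step left them, time stands still between calls to the robot, and variables do not carry over. Pictures are saved under pics/ and viewed, on a budget of 10 in all, crops included, one or two more only if the job needs it, and the job is handed in when it is done.

Besides the shell and the picture viewer there is one more tool, called after ">>>" as name(argument=value, ...) on one line, values as JSON. carry_out: Moves the arm, as the interface text tells. Its arguments: {"type":"object","properties":{"motion":{"type":"array","items":{"type":"array","items":{"type":"array","items":{"type":"number"}}}},"squeeze":{"type":"number"}},"required":["motion"]}

```bash
mkdir -p pics
python3 - <<'E'
from plant import readout, eyes, ticket, r
import cv2,numpy as np
print(readout.get_state(), r.tip_reach)
ims=[]
for n in("scene","top"):
    s=eyes.snapshot(n); print(n,s["K"],s["origin"],s["attitude"]); np.savez(f"{n}.npz",**s)
    cv2.imwrite(f"pics/{n}0.png",s["pixels"][:,:,::-1])
E
```

```text
{'clock': 0.0, 'q': array([-1.07718914,  0.68997848, -0.1945239 ,  1.5663274 ,  0.15726611,
        0.90250025, -0.21507808]), 'qd': array([ 5.49944625e-05,  9.42955789e-04, -9.43956799e-04, -7.15342156e-04,
       -6.67771124e-04,  6.59415622e-04,  1.53024623e-03]), 'joint_torque': array([-3.15865582e-04, -5.27556825e+01, -1.26688320e+00, -1.53428435e+01,
       -5.25525946e-02,  6.55674419e-03,  1.82118947e-04]), 'tool_pos': array([0.27712889, 0.55954498, 0.2599181 ]), 'eef_rot': array([ 2.27839300e-01,  9.73698321e-01, -8.98707859e-04, -1.58855815e-04]), 'contact_force': array([-0.01774845,  0.18222932, -0.09152163]), 'moment': array([0.01042887, 0.02656811, 0.01324914]), 'opening': 1.001612281248566} 0.022
scene [[554.06923816   0.         325.19909466]
 [  0.         554.06923816 235.53943311]
 [  0.           0.           1.        ]] [ 0.90565858 -0.51247106  0.92675167] [ 0.89642382  0.3188799  -0.10097816 -0.2907634 ]
top [[444.56009293   0.         320.31803701]
 [  0.         444.56009293 238.26374922]
 [  0.           0.           1.        ]] [ 0.37102737 -0.0620043   0.85186162] [ 0.77121626 -0.62741673  0.06624932 -0.084763  ]
```

View pics/scene0.png

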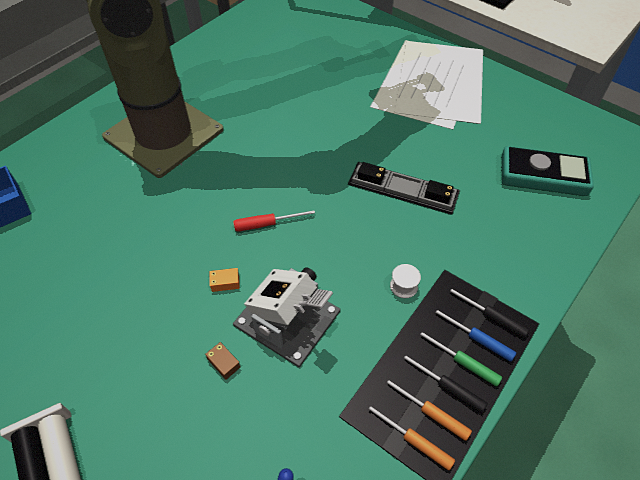

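View pics/top0.png

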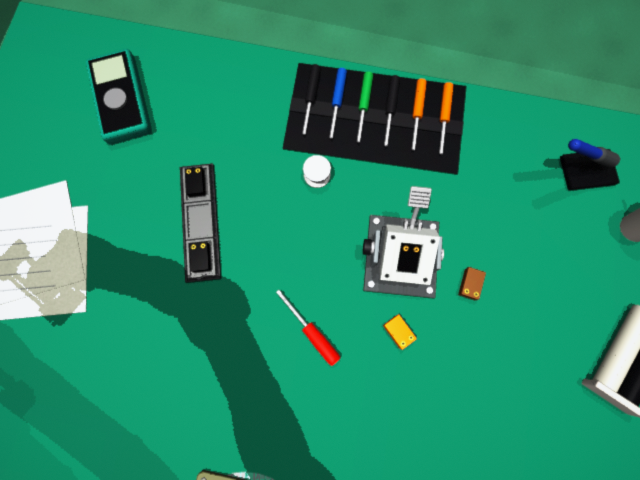

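The top view shows the mould with the black module at about (410,257) and the lever pad at (420,197). The empty nest is at (200,221), the middle place of the carrier. Spool (317,170) and screwdriver (310,330) are also visible. What could be taken for the module: orange block (400,332), brown block (473,283), and the finished modules (196,182) and (200,258). I choose the black one in the mould and check it in a crop.

```bash
cat > h.py <<'E'
import numpy as np,cv2
from scipy.spatial.transform import Rotation as R
def cam(n):
    s=np.load(n+".npz"); return s["pixels"],s["K"],s["origin"],R.from_quat(s["attitude"]).as_matrix()
def proj(c,P):
    _,K,o,A=c; q=(np.atleast_2d(P)-o)@A@K.T; return q[:,:2]/q[:,2:]
def onz(c,uv,z):
    _,K,o,A=c; d=A@np.linalg.solve(K,[uv[0],uv[1],1]); return o+d*(z-o[2])/d[2]
E
python3 - <<'E'
from h import *
t,s=cam("top"),cam("scene")
for n,u,v,z in [("nest",200,221,.012),("spool",317,170,.04),("sd",310,330,.012),("mould",410,257,.1),("pad",420,197,.12),("baseplate",402,257,.01)]: print(n,onz(t,(u,v),z).round(3))
print(onz(s,(405,185),.008).round(3),onz(s,(280,288),.1).round(3))
c1=cv2.resize(t[0][183:303,360:440],(400,600),interpolation=cv2.INTER_CUBIC)
c2=cv2.resize(s[0][230:380,240:340],(400,600),interpolation=cv2.INTER_CUBIC)
cv2.imwrite("pics/mould.png",np.hstack([c1,c2])[:,:,::-1])
c1=cv2.resize(t[0][155:290,168:233],(288,600),interpolation=cv2.INTER_CUBIC)
c2=cv2.resize(s[0][140:230,340:468],(512,360),interpolation=cv2.INTER_CUBIC)
im=np.zeros((600,800,3),np.uint8); im[:,:288]=c1; im[:360,288:]=c2
cv2.imwrite("pics/nest.png",im[:,:,::-1])
E
```

```text
nest [0.536 0.216 0.012]
spool [0.675 0.011 0.04 ]
sd [ 0.376 -0.038  0.012]
mould [ 0.531 -0.183  0.1  ]
pad [ 0.633 -0.179  0.12 ]
baseplate [ 0.547 -0.182  0.01 ]
[0.54  0.222 0.008] [ 0.542 -0.182  0.1  ]
```

View pics/mould.png

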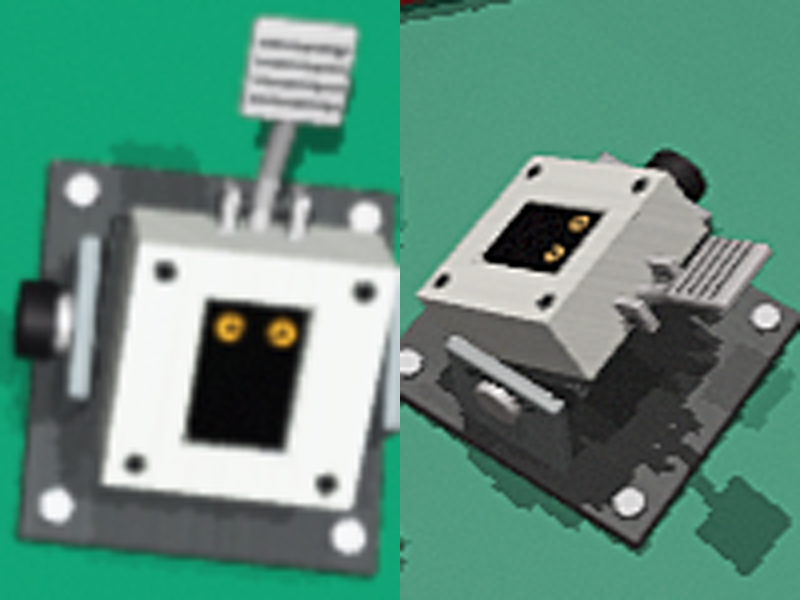

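View pics/nest.png

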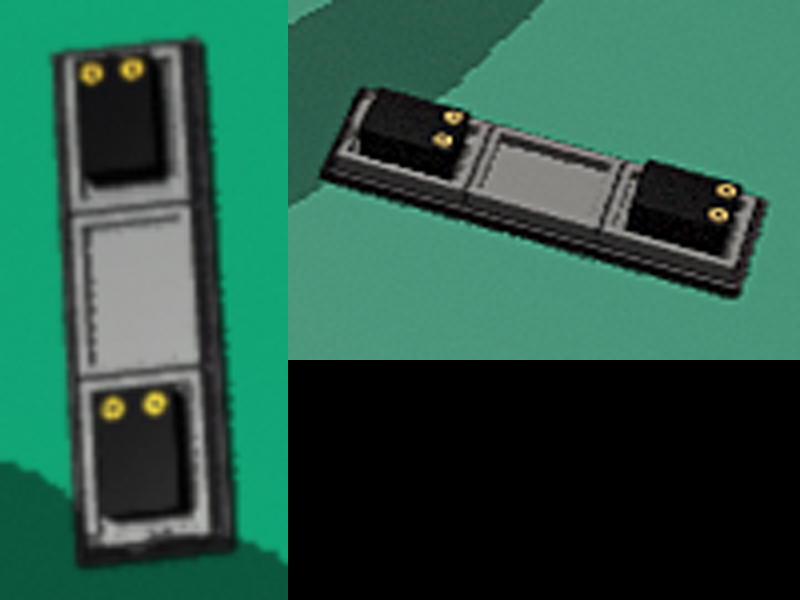

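The mould crop confirms the black module with two brass inserts flush in the cavity. In the left half (top view), its corners are at crop px (207,299), (313,309), (287,452) and (185,440), with the pad at about (299,70). The nest crop shows the middle nest empty, with its rim at (70,214)–(200,368). I'll fit both poses over the two views.

```bash
cat > fit.py <<'E'
from h import *
from scipy.optimize import least_squares
t,s=cam("top"),cam("scene")
f=lambda P,ox,oy,sx,sy,ix,iy:(np.array(P,float)+.5-[ox,oy])/[sx,sy]-.5+[ix,iy]
T=lambda P:f(P,0,0,5,5,360,183); S=lambda P:f(P,400,0,4,4,240,230)
sg=np.array([[1,1],[1,-1],[-1,1],[-1,-1]])  # order ++,+-,-+,--
pt=[T([(128,240),(390,268),(102,485),(350,510)]),T([(207,299),(313,309),(185,440),(287,452)]),T([(165,271),(364,291),(134,463),(326,484)]),T([(255,17),(357,25),(240,115),(345,125)])]
ps=[S([(663,177),(547,318),(535,157),(417,295)]),S([(605,205),(562,273),(532,204),(484,260)]),S([(640,185),(545,301),(533,171),(441,281)]),S([(770,245),(735,312),(713,235),(672,300)])]
def mats(p): return R.from_euler("ZY",[p[3],-0.61]).as_matrix()
def model(p):
    h=lambda a,b,z,x0=0:np.c_[sg*[a,b]+[x0,0],np.full(4,z)]
    L=[h(.046,.044,.036),h(.0285,.0185,.036),h(p[4],p[5],.036),h(.017,.017,.032,.110)]
    return [l@mats(p).T+p[:3] for l in L]
def res(p,use=(0,1,2),sep=False):
    M=model(p); a=[proj(t,M[i])-pt[i] for i in range(4)]; b=[proj(s,M[i])-ps[i] for i in range(4)]
    if sep: return a,b
    return np.concatenate([x[i].ravel() for i in use for x in (a,b)])
if __name__=="__main__":
    o=least_squares(res,[.53,-.18,.08,0,.035,.035],loss="soft_l1"); p=o.x
    print(p.round(4)); a,b=res(p,sep=True)
    for i in range(4): print(i,a[i].round(1).tolist(),b[i].round(1).tolist())
    np.save("mould.npy",p)
    A=lambda P:f(P,0,0,288/65,600/135,168,155); B=lambda P:f(P,288,0,4,4,340,140)
    nt=A([(70,214),(191,206),(79,379),(200,368)]); ns=B([(497,124),(468,197),(632,162),(600,230)])
    def nr(q):
        P=np.c_[sg*[.0365,.026],np.zeros(4)]@R.from_euler("z",q[2]).as_matrix().T+[q[0],q[1],.015]
        return np.r_[(proj(t,P)-nt).ravel(),(proj(s,P)-ns).ravel()]
    o=least_squares(nr,[.536,.216,0],loss="soft_l1"); print(o.x.round(4),nr(o.x).round(1)); np.save("nest.npy",o.x)
    M=mats(p); print("face",p[:3]+M@[0,0,.036],"pad",p[:3]+M@[.11,0,.032])
E
python3 fit.py
```

```text
[ 0.5507 -0.1809  0.0587  0.1048  0.0371  0.0341]
0 [[2.1, 0.9], [1.5, 0.3], [0.2, -0.3], [0.1, -0.4]] [[1.4, -1.6], [0.4, 1.1], [0.3, -0.5], [0.3, 0.2]]
1 [[-0.2, -0.0], [0.2, 0.1], [-0.7, 1.3], [-0.1, 1.0]] [[0.9, 1.1], [-1.0, -0.2], [-1.3, -1.5], [-1.7, -0.5]]
2 [[-0.2, 0.1], [-0.1, -0.0], [0.1, 0.2], [0.1, -0.2]] [[0.5, 0.0], [1.1, 0.2], [0.6, 0.2], [0.7, 0.2]]
3 [[-0.2, 0.5], [0.2, 0.8], [-0.4, 0.5], [-1.0, 0.5]] [[0.1, -1.0], [-2.8, -2.0], [-0.1, -0.6], [-1.5, -1.5]]
[0.5367 0.2192 0.3241] [  0.3   1.1  -0.6  -0.2   0.3   0.   -0.1  -0.6  30.9   8.5  32.    7.3
 -34.8  -9.7 -33.6 -10.1]
face [ 0.53022548 -0.18309944  0.08822793] pad [ 0.62217069 -0.17342529  0.14796476]
```

```bash
sed -i 's/ns=B(\[.*/ns=B([(632,162),(600,230),(497,124),(468,197)])/; s/h(.0285,.0185,.036)/h(.0275,.0175,.036)/; s/loss="soft_l1"); p=/loss="cauchy",f_scale=.4); p=/' fit.py
cat >> h.py <<'E'
MP=None
def mould():
    p=np.load("mould.npy"); return p[:3],R.from_euler("ZY",[p[3],-0.61])
def mgoal(P,flip=0,reach=0.):
    """tool pose with tool z = mould -z, tool y along mould y; point P (mould frame) at 'reach' ahead of the TCP"""
    o,M=mould(); r=M*R.from_matrix(np.diag([1,-1,-1.]) if not flip else np.diag([-1,1,-1.]))
    return o+M.apply(P)-r.apply([0,0,reach]),r
def rel(pos,rot):
    """total shift (mm, in present tool axes) and turn (present tool axes) from the present pose"""
    from plant import readout
    s=readout.get_state(); c=R.from_quat(s["eef_rot"])
    print("t",round(s["clock"],2),"pos",s["tool_pos"].round(4),"shift",(c.inv().apply(pos-s["tool_pos"])*1e3).round(1),"turn",(c.inv()*rot).as_rotvec().round(3), "shift in goal axes",(rot.inv().apply(pos-s["tool_pos"])*1e3).round(1))
E
python3 fit.py
python3 - <<'E'
from h import *
for f in (0,1):
    p,r=mgoal([.111,0,.032+.06],f,.022); print(p.round(3),r.as_quat().round(3)); rel(p,r)
E
```

```text
[ 0.5507 -0.1811  0.0592  0.1017  0.0371  0.034 ]
0 [[2.3, 0.8], [1.7, 0.4], [0.3, -0.4], [0.1, -0.3]] [[1.4, -1.7], [0.2, 1.0], [0.3, -0.6], [0.2, 0.0]]
1 [[0.4, 0.5], [-0.4, 0.6], [0.1, 0.9], [-0.5, 0.5]] [[0.1, 1.4], [-1.1, -0.8], [-1.4, -1.2], [-1.2, -1.0]]
2 [[0.0, 0.0], [0.1, 0.0], [0.2, 0.2], [0.2, -0.1]] [[0.4, 0.0], [0.9, 0.1], [0.5, 0.1], [0.6, -0.0]]
3 [[0.2, 0.4], [0.5, 0.9], [-0.1, 0.5], [-0.7, 0.5]] [[-0.1, -1.0], [-3.1, -2.0], [-0.2, -0.6], [-1.7, -1.6]]
[0.5382 0.2193 0.3096] [ 0.7  0.1 -0.1 -0.8  0.2 -0.9 -0.2 -1.2 -2.1 -0.4 -0.6 -0.5 -0.2 -0.
 -0.1 -1.7]
face [ 0.53013682 -0.18321669  0.08873298] pad [ 0.62211158 -0.17382764  0.14846981]
[ 0.576 -0.179  0.216] [ 0.953  0.048  0.3   -0.015]
t 0.1 pos [0.2772 0.5596 0.26  ] shift [-595.5 -528.7   44.7] turn [-0.78   0.227  2.477] shift in goal axes [157.3 764.7 163.3]
[ 0.576 -0.179  0.216] [-0.048  0.953  0.015  0.3  ]
t 0.1 pos [0.2772 0.5596 0.26  ] shift [-595.5 -528.7   44.7] turn [-0.173 -0.594 -0.543] shift in goal axes [-157.3 -764.7  163.3]
```

>>> carry_out(motion=[[[0,0,0,-0.0216,-0.0743,-0.0679,0],[0,0,0,-0.0216,-0.0743,-0.0679,0],[0,0,0,-0.0216,-0.0743,-0.0679,0],[0,0,0,-0.0216,-0.0743,-0.0679,0],[0,0,0,-0.0216,-0.0743,-0.0679,0],[0,0,0,-0.0216,-0.0743,-0.0679,0],[0,0,0,-0.0216,-0.0743,-0.0679,0],[0,0,0,-0.0216,-0.0743,-0.0679,0]]], squeeze=15)

```text
clock: 0.9
tool_pos: [0.2768, 0.5603, 0.2606]
eef_rot: [-0.05, 0.952, 0.016, 0.301]
contact_force: [-0.1, 0.4, -0.1]
opening: 0.296
```

>>> carry_out(motion=[[[-9,-45,6,0,0,0,0],[-9,-45,6,0,0,0,0],[-9,-45,6,0,0,0,0],[-9,-45,6,0,0,0,0],[-9,-45,6,0,0,0,0],[-9,-45,6,0,0,0,0],[-9,-45,6,0,0,0,0],[-9,-45,6,0,0,0,0]]])

```text
clock: 1.7
tool_pos: [0.3923, 0.2425, 0.2635]
eef_rot: [-0.049, 0.951, 0.016, 0.304]
contact_force: [2.4, 0.1, -1.3]
opening: 0.006
```

```bash
python3 -c "
from h import *
rel(*mgoal([.111,0,.092],1,.022))
from plant import readout;s=readout.get_state();print(s['opening'],s['q'].round(2),s['contact_force'].round(1))"
```

```text
t 1.7 pos [0.3923 0.2425 0.2635] shift [ -86.4 -437.7  119.5] turn [0.001 0.009 0.001] shift in goal axes [ -87.9 -437.5  119.1]
0.006317305915741918 [-1.08  0.48  0.2   2.52  2.24  0.45 -1.46] [ 2.4  0.1 -1.3]
```

>>> carry_out(motion=[[[-8,-43,11,0,0,0,0],[-8,-43,11,0,0,0,0],[-8,-43,11,0,0,0,0],[-8,-43,11,0,0,0,0],[-8,-43,11,0,0,0,0],[-8,-43,11,0,0,0,0],[-8,-43,11,0,0,0,0],[-8,-43,11,0,0,0,0]]])

```text
clock: 2.5
tool_pos: [0.5007, -0.0045, 0.2324]
eef_rot: [-0.052, 0.954, 0.011, 0.296]
contact_force: [1.1, 1.2, 0.4]
opening: -0.002
```

```bash
python3 -c "
from h import *
rel(*mgoal([.111,0,.092],1,.022))
from plant import readout;s=readout.get_state();print(s['opening'],s['q'].round(2),s['contact_force'].round(1))"
```

```text
t 2.5 pos [ 0.5007 -0.0045  0.2324] shift [ -36.8 -180.8   46.8] turn [-0.006 -0.009  0.008] shift in goal axes [ -37.8 -180.8   46.1]
-0.0016366630397743431 [ 0.25  0.58 -0.52  2.48  2.58  0.55 -0.99] [1.1 1.2 0.4]
```

>>> carry_out(motion=[[[-6,-30,7,0,0,0,0],[-6,-30,7,0,0,0,0],[-6,-30,7,0,0,0,0],[-6,-30,7,0,0,0,0],[-6,-30,7,0,0,0,0],[-6,-30,7,0,0,0,0],[0,0,0,0,0,0,0],[0,0,0,0,0,0,0]]])

```text
clock: 3.3
tool_pos: [0.572, -0.1766, 0.2198]
eef_rot: [-0.051, 0.954, 0.011, 0.296]
contact_force: [-0.1, 1.2, -0.2]
opening: 0.006
```

```bash
python3 -c "
from h import *
rel(*mgoal([.111,0,.092],1,.022))
from plant import readout,eyes;s=readout.get_state();print(s['opening'],s['q'].round(2),s['contact_force'].round(1))
w=eyes.snapshot('wrist');t=eyes.snapshot('scene');np.savez('wrist',**w)
cv2.imwrite('pics/press0.png',np.hstack([cv2.resize(w['pixels'],(400,300)),cv2.resize(t['pixels'][190:340,180:380],(400,300))])[:,:,::-1])"
```

```text
t 3.3 pos [ 0.572  -0.1766  0.2198] shift [-1.3 -2.4  5.2] turn [-0.006 -0.009  0.007] shift in goal axes [-1.3 -2.4  5.2]
0.006305784631086488 [ 0.65  0.67 -0.49  2.17  2.87  0.21 -0.84] [-0.1  1.2 -0.2]
```

View pics/press0.png

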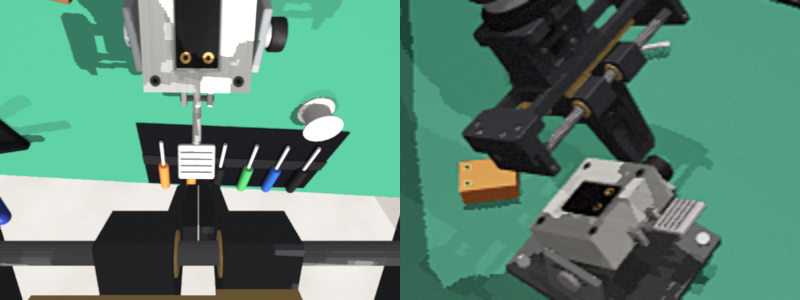

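The wrist half shows the pad at (197,162), straight ahead of the closed fingers at (198,200), and the face screw holes at (154,81) and (238,81). The scene half shows the gripper clear of everything. I'll check the mould fit against the wrist view.

```bash
python3 -c "
from fit import *
w=cam('wrist');p=np.load('mould.npy');M=model(p)
for i in (1,2,3): print(i,(proj(w,M[i])/1.6).round(1).tolist(),(proj(w,M[i].mean(0))/1.6).round(1))"
```

```text
1 [[218.9, 67.6], [175.4, 67.3], [221.4, -11.3], [173.7, -11.6]] [[197.3  29.8]]
2 [[238.8, 80.2], [155.4, 79.6], [244.9, -26.6], [150.5, -27.1]] [[197.3  29.8]]
3 [[214.6, 178.4], [178.6, 178.0], [215.6, 144.0], [178.0, 143.7]] [[196.7 161.4]]
```

>>> carry_out(motion=[[[-1,-2,20,0,0,0,0],[0,0,20,0,0,0,0],[0,0,15,0,0,0,0],[0,0,5,0,0,0,0],[0,0,0,0,0,0,0]]])

```text
clock: 3.9
tool_pos: [0.607, -0.1739, 0.1708]
eef_rot: [-0.052, 0.954, 0.012, 0.296]
contact_force: [0.2, -0.6, -0.5]
opening: 0.004
```

>>> carry_out(motion=[[[0,0,3,0,0,0,0],[0,0,3,0,0,0,0],[0,0,3,0,0,0,0],[-1,0,3,0,0,0,0],[-1,0,2,0,0,0,0],[0,0,0,0,0,0,0]]])

```text
clock: 4.5
tool_pos: [0.6178, -0.174, 0.1624]
eef_rot: [-0.052, 0.953, 0.011, 0.298]
contact_force: [-0.2, 0.6, 3.2]
opening: 0.006
```

```bash
python3 -c "
from h import *
rel(*mgoal([.113,0,.018],1,.022))
from plant import readout;s=readout.get_state();print(R.from_quat(s['eef_rot']).inv().apply(s['contact_force']).round(1))"
```

```text
t 4.5 pos [ 0.6178 -0.174   0.1624] shift [ 1.4 -0.2  5.9] turn [-0.007 -0.005  0.009] shift in goal axes [ 1.5 -0.3  5.9]
[-1.7  0.5 -2.8]
```

>>> carry_out(motion=[[[0,0,2,0,0,0,0],[0,0,2,0,0,0,0],[0,0,2,0,0,0,0],[0,0,1,0,0,0,0],[0,0,0,0,0,0,0]]])

```text
clock: 5.0
tool_pos: [0.6208, -0.1737, 0.1594]
eef_rot: [-0.052, 0.953, 0.01, 0.299]
contact_force: [-16.6, -0.5, 32.1]
opening: 0.011
```

>>> carry_out(motion=[[[0,0,1,0,0,0,0],[0,0,1,0,0,0,0],[0,0,0,0,0,0,0],[0,0,0,0,0,0,0]]])

```text
clock: 5.4
tool_pos: [0.6211, -0.1737, 0.1591]
eef_rot: [-0.053, 0.953, 0.009, 0.299]
contact_force: [-25.3, -0.2, 46.1]
opening: 0.003
```

```bash
python3 -c "
from h import *
rel(*mgoal([.113,0,.018],1,.022))
from plant import readout;s=readout.get_state();print(R.from_quat(s['eef_rot']).inv().apply(s['contact_force']).round(1))"
```

```text
t 5.4 pos [ 0.6211 -0.1737  0.1591] shift [ 2.3 -0.2  1.3] turn [-0.009 -0.003  0.011] shift in goal axes [ 2.3 -0.3  1.3]
[ -5.6   1.8 -52.2]
```

The lever is on its stop: 52 N with no further travel. I'll retreat, open and look.

>>> carry_out(motion=[[[0,0,-10,0,0,0,0],[0,0,-25,0,0,0,0],[0,0,-35,0,0,0,0],[20,0,-25,0,0,0,100],[30,0,0,0,0,0,100],[30,0,0,0,0,0,100],[29,0,0,0,0,0,100],[0,0,0,0,0,0,100]]])

```text
clock: 6.2
tool_pos: [0.4744, -0.1888, 0.1678]
eef_rot: [-0.05, 0.955, 0.012, 0.292]
contact_force: [-0.6, -0.4, -0.0]
opening: 0.437
```

```bash
python3 -c "
from fit import *
rel(*mgoal([0,0,.0375],1,.022))
from plant import readout,eyes;s=readout.get_state();print(s['opening'],s['q'].round(2),s['contact_force'].round(1))
w=eyes.snapshot('wrist');t=eyes.snapshot('scene');np.savez('wrist',**w)
c=cam('wrist');p=np.load('mould.npy');M=mats(p)
print((proj(c,np.c_[sg*[.027,.017],np.full(4,.049)]@M.T+p[:3])/1.6).round(1).tolist(),(proj(c,model(p)[2])/1.6).round(1).tolist())
cv2.imwrite('pics/up.png',np.hstack([cv2.resize(w['pixels'],(400,300)),cv2.resize(t['pixels'][230:380,180:380],(400,300))])[:,:,::-1])"
```

```text
t 6.2 pos [ 0.4744 -0.1888  0.1678] shift [-1.8  0.2 73.4] turn [-0.004 -0.016  0.004] shift in goal axes [-0.7 -0.1 73.4]
0.4368516091370763 [ 0.81  0.78 -0.57  2.43  2.98  0.5  -0.82] [-0.6 -0.4 -0. ]
[[216.8, 190.4], [180.8, 190.2], [218.5, 135.2], [179.8, 134.9]] [[232.5, 193.5], [165.1, 193.1], [236.3, 120.9], [162.1, 120.5]]
```

View pics/up.png

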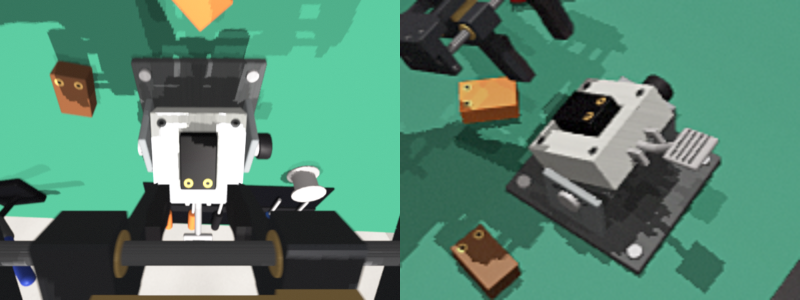

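The wrist half shows the black module raised, its upper face over (180–217, 134–191), which matches the model for 13 mm proud. I'll descend once the gripper has opened.

>>> carry_out(motion=[[[0,0,0,-0.004,-0.016,0.004,80],[0,0,0,0,0,0,80],[-1,0,15,0,0,0,80],[0,0,20,0,0,0,80],[0,0,20,0,0,0,80],[0,0,5,0,0,0,80],[0,0,0,0,0,0,80]]])

```text
clock: 7.0
tool_pos: [0.5149, -0.1846, 0.1218]
eef_rot: [-0.05, 0.951, 0.014, 0.304]
contact_force: [-0.3, -0.0, -0.2]
opening: 0.797
```

```bash
python3 -c "
from h import *
rel(*mgoal([0,0,.0375],1,.022))
from plant import readout;s=readout.get_state();print(s['opening'],s['contact_force'].round(1))"
```

```text
t 7.0 pos [ 0.5149 -0.1846  0.1218] shift [ 6.5 -0.1 12.3] turn [-0.001  0.008  0.004] shift in goal axes [ 6.4 -0.1 12.4]
0.7970237313024449 [-0.3 -0.  -0.2]
```

>>> carry_out(motion=[[[5,0,4,0,0.008,0,80],[0,0,0,0,0,0,80],[0,0,0,0,0,0,80]]])

```text
clock: 7.3
tool_pos: [0.5122, -0.1854, 0.116]
eef_rot: [-0.05, 0.953, 0.013, 0.3]
contact_force: [-0.6, 0.2, -0.4]
opening: 0.801
```

```bash
python3 -c "
from h import *
rel(*mgoal([0,0,.0375],1,.022))
from plant import readout;s=readout.get_state();print(s['opening'],s['contact_force'].round(1))"
```

```text
t 7.3 pos [ 0.5122 -0.1854  0.116 ] shift [0.8 0.4 9.2] turn [-0.002 -0.001  0.004] shift in goal axes [0.8 0.4 9.2]
0.8012004578354375 [-0.6  0.2 -0.4]
```

Aligned. The last 9 mm, then close.

>>> carry_out(motion=[[[1,0,4,0,0,0,80],[0,0,4,0,0,0,80],[0,0,1,0,0,0,80],[0,0,0,0,0,0,80]]])

```text
clock: 7.7
tool_pos: [0.5169, -0.1847, 0.1076]
eef_rot: [-0.05, 0.953, 0.014, 0.3]
contact_force: [-0.6, 0.3, -0.4]
opening: 0.797
```

```bash
python3 -c "
from h import *
rel(*mgoal([0,0,.0375],1,.022))
from plant import readout;s=readout.get_state();print(s['opening'],s['contact_force'].round(1))"
```

```text
t 7.7 pos [ 0.5169 -0.1847  0.1076] shift [-0.1  0.2 -0.4] turn [-0.002 -0.001  0.004] shift in goal axes [-0.1  0.2 -0.4]
0.79695775142929 [-0.6  0.3 -0.4]
```

>>> carry_out(motion=[[[0,0,0,0,0,0,60],[0,0,0,0,0,0,40],[0,0,0,0,0,0,30],[0,0,0,0,0,0,20],[0,0,0,0,0,0,20],[0,0,0,0,0,0,20]]], squeeze=30)

```text
clock: 8.3
tool_pos: [0.5169, -0.1848, 0.1078]
eef_rot: [-0.05, 0.953, 0.014, 0.3]
contact_force: [-0.1, -0.0, 0.2]
opening: 0.384
```

>>> carry_out(motion=[[[0,0,-3,0,0,0,20],[0,0,-5,0,0,0,20],[0,0,-8,0,0,0,20],[0,0,-10,0,0,0,20],[0,0,-15,0,0,0,20],[0,0,-20,0,0,0,20],[0,0,-20,0,0,0,20],[0,0,0,0,0,0,20]]])

```text
clock: 9.1
tool_pos: [0.4689, -0.1897, 0.1758]
eef_rot: [-0.05, 0.953, 0.013, 0.3]
contact_force: [0.1, 0.8, -1.4]
opening: 0.377
```

```bash
python3 -c "
from h import *
q=np.load('nest.npy'); print(q)
N=R.from_euler('z',q[2]); rot=N*R.from_matrix(np.diag([-1,1,-1.]))
rel(*mgoal([0,0,.1175],1,.022)); rel(np.array([q[0],q[1],.12]),rot)
from plant import readout,eyes;s=readout.get_state();print(s['opening'],s['q'].round(2),s['contact_force'].round(1))
w=eyes.snapshot('wrist');t=eyes.snapshot('scene')
cv2.imwrite('pics/held.png',np.hstack([cv2.resize(w['pixels'],(400,300)),cv2.resize(t['pixels'][200:350,160:360],(400,300))])[:,:,::-1])"
```

```text
[0.53824351 0.21925981 0.30956666]
t 9.1 pos [ 0.4689 -0.1897  0.1758] shift [-0.6  0.2  3.1] turn [-0.004 -0.001  0.005] shift in goal axes [-0.6  0.2  3.1]
t 9.1 pos [ 0.4689 -0.1897  0.1758] shift [-60.6 399.9 107.5] turn [-0.068  0.606 -0.198] shift in goal axes [-190.7  368.4   55.8]
0.37660359810417254 [ 0.84  0.76 -0.59  2.44  3.    0.51 -0.83] [ 0.1  0.8 -1.4]
```

View pics/held.png

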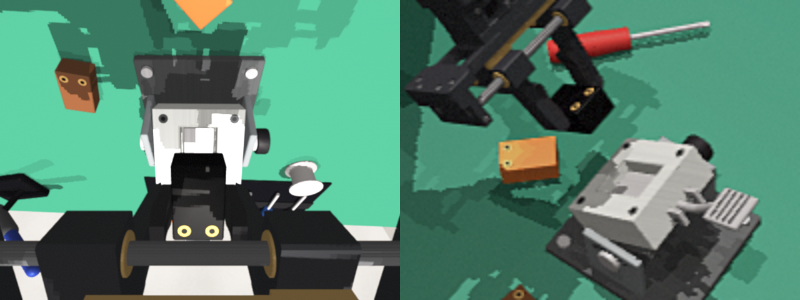

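The module is held squarely between the fingers: inserts at (184,231) and (211,231) in the wrist half, and the cavity empty in the scene half. I'll level it in place, then carry it to the nest.

>>> carry_out(motion=[[[0,0,0,-0.0085,0.0758,-0.0248,20],[0,0,0,-0.0085,0.0758,-0.0248,20],[0,0,0,-0.0085,0.0758,-0.0248,20],[0,0,0,-0.0085,0.0758,-0.0248,20],[0,0,0,-0.0085,0.0758,-0.0248,20],[0,0,0,-0.0085,0.0758,-0.0248,20],[0,0,0,-0.0085,0.0758,-0.0248,20],[0,0,0,-0.0085,0.0758,-0.0248,20]]])

```text
clock: 10.0
tool_pos: [0.4816, -0.202, 0.1701]
eef_rot: [-0.104, 0.982, -0.024, 0.158]
contact_force: [1.3, -0.4, -0.9]
opening: 0.383
```

>>> carry_out(motion=[[[-10,20,0,0,0,0,20],[-16,30,0,0,0,0,20],[-16,30,0,0,0,0,20],[-16,30,0,0,0,0,20],[-16,30,0,0,0,0,20],[-16,30,0,0,0,0,20],[-16,30,0,0,0,0,20],[-16,30,0,0,0,0,20]]])

```text
clock: 10.8
tool_pos: [0.5499, 0.05, 0.1896]
eef_rot: [-0.104, 0.982, -0.024, 0.159]
contact_force: [0.9, -0.5, -1.2]
opening: 0.381
```

```bash
cat >> h.py <<'E'
def nestrel(z):
    from plant import readout
    q=np.load('nest.npy'); rot=R.from_euler('z',q[2])*R.from_matrix(np.diag([-1,1,-1.]))
    rel(np.array([q[0],q[1],z]),rot); s=readout.get_state(); print(s['opening'].__round__(3),s['q'].round(2),s['contact_force'].round(1))
E
python3 -c "
from h import *
nestrel(.12)"
```

```text
t 10.8 pos [0.5499 0.05   0.1896] shift [ -3.5 173.2  60.1] turn [-0.096  0.308 -0.098] shift in goal axes [-40.5 164.7  69.6]
0.381 [ 0.12  0.68 -0.54  2.13  1.4   0.43  0.2 ] [ 0.9 -0.5 -1.2]
```

The turn was cut short by the joint speeds, so I'll finish it slowly.

>>> carry_out(motion=[[[0,0,0,-0.012,0.0385,-0.0123,20],[0,0,0,-0.012,0.0385,-0.0123,20],[0,0,0,-0.012,0.0385,-0.0123,20],[0,0,0,-0.012,0.0385,-0.0123,20],[0,0,0,-0.012,0.0385,-0.0123,20],[0,0,0,-0.012,0.0385,-0.0123,20],[0,0,0,-0.012,0.0385,-0.0123,20],[0,0,0,-0.012,0.0385,-0.0123,20]]])

```text
clock: 11.6
tool_pos: [0.5494, 0.0484, 0.1894]
eef_rot: [-0.154, 0.988, 0.0, -0.001]
contact_force: [-0.6, -0.5, -1.4]
opening: 0.384
```

>>> carry_out(motion=[[[-7,27,7,0,0,0,20],[-7,27,7,0,0,0,20],[-7,27,7,0,0,0,20],[-7,27,7,0,0,0,20],[-7,27,7,0,0,0,20],[-5,27,7,0,0,0,20],[0,0,0,0,0,0,20],[0,0,0,0,0,0,20]]])

```text
clock: 12.4
tool_pos: [0.538, 0.2152, 0.1474]
eef_rot: [-0.155, 0.988, -0.0, -0.0]
contact_force: [0.2, -0.8, -0.9]
opening: 0.385
```

```bash
python3 -c "
from h import *
nestrel(.12)"
```

```text
t 12.4 pos [0.538  0.2152 0.1474] shift [-1.5  3.8 27.4] turn [-0.001 -0.001  0.001] shift in goal axes [-1.4  3.8 27.4]
0.385 [-0.05  0.88 -0.74  1.79  0.8   0.8   0.68] [ 0.2 -0.8 -0.9]
```

>>> carry_out(motion=[[[-1,4,10,0,0,0,20],[0,0,10,0,0,0,20],[0,0,0,0,0,0,20]]])

```text
clock: 12.7
tool_pos: [0.5378, 0.2172, 0.1266]
eef_rot: [-0.153, 0.988, -0.001, -0.001]
contact_force: [-1.1, 0.0, -1.4]
opening: 0.38
```

```bash
python3 -c "
from h import *
nestrel(.042)
from plant import readout,eyes
s=readout.get_state();q=np.load('nest.npy')
sg=np.array([[1,1],[1,-1],[-1,-1],[-1,1]])
N=np.c_[sg*[.036,.026],np.full(4,.015)]@R.from_euler('z',q[2]).as_matrix().T+[q[0],q[1],0]
T=R.from_quat(s['eef_rot'])
mod=lambda z:T.apply(np.c_[sg*[.027,.017],np.full(4,z)])+s['tool_pos']
ims=[]
for n,b in (('wrist',None),('scene',(320,130,470,242)),('top',(140,150,260,290))):
    np.savez('now_'+n,**eyes.snapshot(n)); c=cam('now_'+n); k=3 if b else 1.25
    im=cv2.resize(c[0],None,fx=k,fy=k,interpolation=cv2.INTER_CUBIC)
    for P,col in ((N,(255,0,0)),(mod(.010),(0,255,255)),(mod(.034),(255,0,255))):
        cv2.polylines(im,[np.int32(((proj(c,P)+.5)*k-.5)*8)],True,col,1,cv2.LINE_AA,3)
    if b: im=im[int(b[1]*k):int(b[3]*k),int(b[0]*k):int(b[2]*k)]
    ims.append(im)
cv2.imwrite('pics/hw.png',ims[0][:,:,::-1])
o=np.zeros((420,810,3),np.uint8);o[:336,:450]=ims[1];o[:420,450:]=ims[2];cv2.imwrite('pics/hs.png',o[:,:800,::-1])"
```

```text
t 12.7 pos [0.5378 0.2172 0.1266] shift [-1.2  2.  84.6] turn [-0.002 -0.002 -0.002] shift in goal axes [-1.1  1.9 84.6]
0.38 [-0.07  0.91 -0.71  1.79  0.83  0.77  0.65] [-1.1  0.  -1.4]
```

View pics/hw.png

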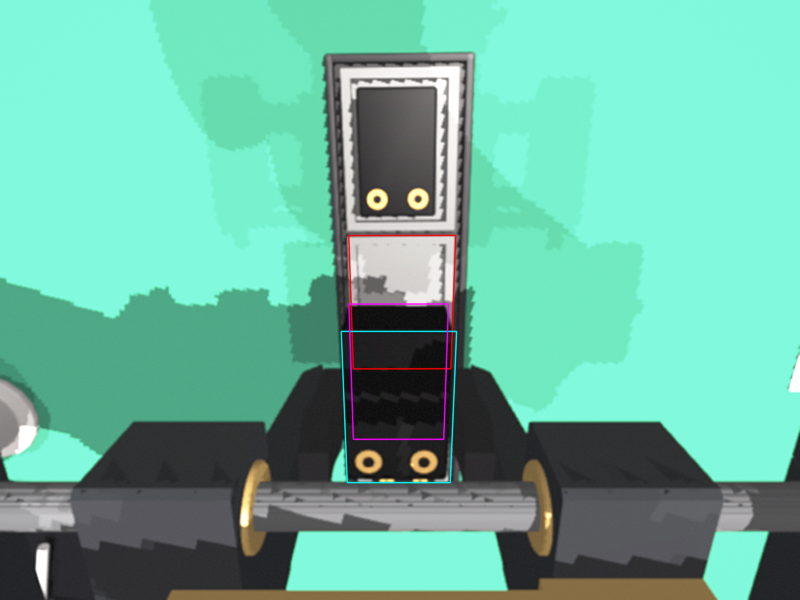

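View pics/hs.png

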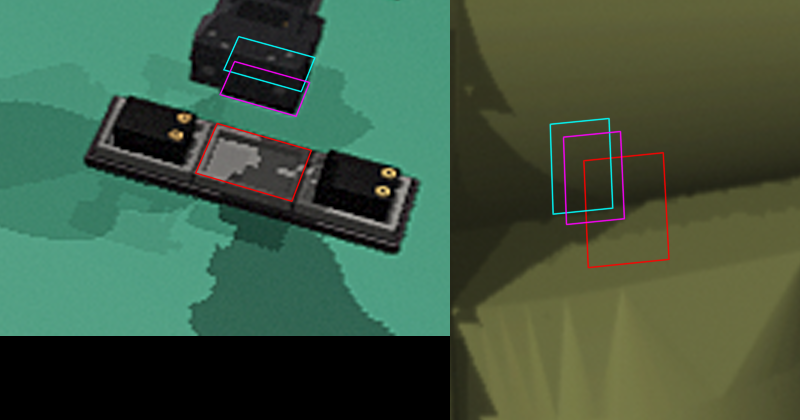

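The overlays agree in both views. In the wrist view the empty nest's rim follows the red outline (348–455, 236–369), and the module's front edges follow the drawn ones (v≈305 and 331), so it is not tilted in the hand. In the scene view the nest outline matches too; the top view is blocked by the arm. Descending.

>>> carry_out(motion=[[[-1,2,10,0,0,0,20],[0,0,15,0,0,0,20],[0,0,15,0,0,0,20],[0,0,12,0,0,0,20],[0,0,8,0,0,0,20],[0,0,4,0,0,0,20],[0,0,0,0,0,0,20],[0,0,0,0,0,0,20]]])

```text
clock: 13.65
tool_pos: [0.539, 0.2214, 0.0648]
eef_rot: [-0.154, 0.988, 0.0, 0.001]
contact_force: [-0.9, -0.2, -1.0]
opening: 0.382
```

```bash
python3 -c "
from h import *
nestrel(.042)"
```

```text
t 13.65 pos [0.539  0.2214 0.0648] shift [ 1.5 -1.8 22.8] turn [ 0.     0.002 -0.001] shift in goal axes [ 1.4 -1.8 22.8]
0.382 [-0.11  1.   -0.63  1.81  0.94  0.67  0.57] [-0.9 -0.2 -1. ]
```

>>> carry_out(motion=[[[1,-2,5,0,0,0,20],[0,0,5,0,0,0,20],[0,0,4,0,0,0,20],[0,0,3,0,0,0,20],[0,0,2,0,0,0,20],[0,0,0,0,0,0,20],[0,0,0,0,0,0,20]]])

```text
clock: 14.35
tool_pos: [0.5386, 0.2191, 0.0456]
eef_rot: [-0.154, 0.988, 0.0, 0.001]
contact_force: [-0.8, 0.1, -1.2]
opening: 0.382
```

```bash
python3 -c "
from h import *
nestrel(.042)"
```

```text
t 14.35 pos [0.5386 0.2191 0.0456] shift [0.3 0.3 3.6] turn [ 0.     0.001 -0.001] shift in goal axes [0.2 0.3 3.6]
0.382 [-0.12  1.02 -0.61  1.81  0.97  0.63  0.54] [-0.8  0.1 -1.2]
```

Now in 1 mm steps until contact.

>>> carry_out(motion=[[[0,0,1,0,0,0,20],[0,0,1,0,0,0,20],[0,0,1,0,0,0,20],[0,0,0,0,0,0,20]]])

```text
clock: 14.75
tool_pos: [0.5385, 0.2189, 0.0424]
eef_rot: [-0.154, 0.988, 0.0, 0.001]
contact_force: [0.3, -0.2, 0.1]
opening: 0.384
```

>>> carry_out(motion=[[[0,0,1,0,0,0,20],[0,0,0,0,0,0,20]]])

```text
clock: 14.95
tool_pos: [0.5386, 0.219, 0.0419]
eef_rot: [-0.154, 0.988, 0.0, 0.001]
contact_force: [-0.6, 0.4, 2.5]
opening: 0.382
```

Contact with the floor came at the expected height. I'll release and go straight up.

>>> carry_out(motion=[[[0,0,0,0,0,0,40],[0,0,0,0,0,0,44],[0,0,0,0,0,0,50],[0,0,0,0,0,0,60],[0,0,0,0,0,0,60],[0,0,-5,0,0,0,60],[0,0,-15,0,0,0,60],[0,0,-30,0,0,0,60]]])

```text
clock: 15.75
tool_pos: [0.5375, 0.2183, 0.0914]
eef_rot: [-0.154, 0.988, -0.001, -0.001]
contact_force: [0.7, 0.3, 0.5]
opening: 0.6
```

>>> carry_out(motion=[[[0,0,-40,0,0,0,60],[10,0,-40,0,0,0,60],[20,0,-20,0,0,0,60],[20,0,0,0,0,0,60],[20,0,0,0,0,0,60],[20,0,0,0,0,0,60],[0,0,0,0,0,0,60],[0,0,0,0,0,0,60]]])

```text
clock: 16.55
tool_pos: [0.4533, 0.1919, 0.1924]
eef_rot: [-0.154, 0.988, 0.0, 0.002]
contact_force: [0.1, 1.2, -0.2]
opening: 0.601
```

```bash
python3 -c "
from h import *
nestrel(.042)
from plant import eyes
q=np.load('nest.npy')
sg=np.array([[1,1],[1,-1],[-1,-1],[-1,1]])
rect=lambda a,b,z:np.c_[sg*[a,b],np.full(4,z)]@R.from_euler('z',q[2]).as_matrix().T+[q[0],q[1],0]
ims=[]
for n in ('wrist','scene'):
    np.savez('end_'+n,**eyes.snapshot(n)); c=cam('end_'+n); k=4 if n=='scene' else 2
    im=cv2.resize(c[0],None,fx=k,fy=k,interpolation=cv2.INTER_CUBIC)
    u=((proj(c,rect(0,0,.02))[0]+.5)*k-.5)
    for P,col in ((rect(.036,.026,.015),(255,0,0)),(rect(.027,.017,.032),(0,255,255))):
        cv2.polylines(im,[np.int32(((proj(c,P)+.5)*k-.5)*8)],True,col,1,cv2.LINE_AA,3)
    x,y=np.clip(u.astype(int)-[200,250],0,[im.shape[1]-400,im.shape[0]-500]); ims.append(im[y:y+500,x:x+400])
cv2.imwrite('pics/end.png',np.hstack(ims)[:,:,::-1])"
```

```text
t 16.55 pos [0.4533 0.1919 0.1924] shift [-88.8   0.3 150.6] turn [-0.     0.003 -0.001] shift in goal axes [-89.2   0.2 150.4]
0.601 [-0.03  0.73 -0.77  2.01  0.78  0.72  0.58] [ 0.1  1.2 -0.2]
```

View pics/end.png

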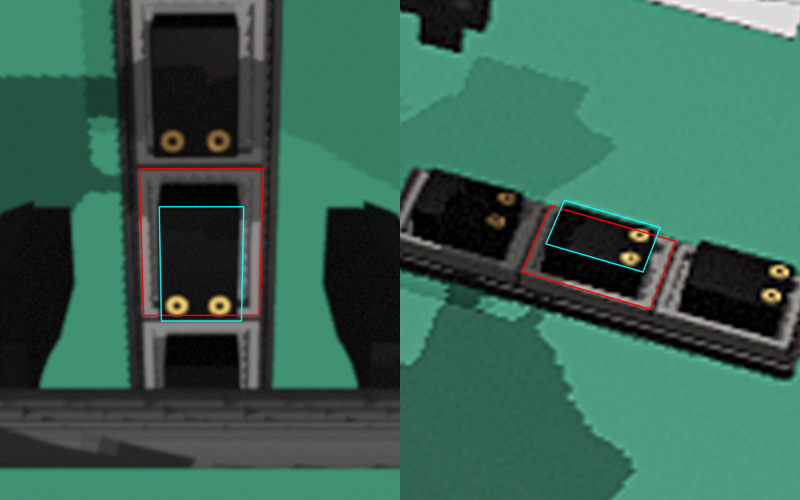

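The picture shows the module flat in the middle nest, inserts up at (177,305) and (220,305). Its outline follows the drawn one to within about 2 mm, with a rim visible all round. Handing in.

```bash
python3 -c "
from plant import ticket
print(ticket.finish_job())"
```

```text
the job is handed in; nothing more can be done
None
```

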